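# Hold the water-test slide out over the spoon rest, label up

## Task

Pick the glass water-test slide out of its wooden stand by its frosted end (the end with the small corner notch, never by the clear end), squeezing it gently, with no more than about 50 N of grip. Carry it over the middle of the round dish of the spoon rest and hold it there some 15 cm above the surface, long edges level, tipped so that its orange label faces upward, at least halfway from upright to lying flat. Finish while holding it still like that, touching nothing else with it, and leave the spoon rest and all the other things where they stand.

Things in the scene. Friction and masses are not known exactly. Their poses are not given: they have to be found in the camera images.
- slide: glass slide, 90 mm long (x -45..45), 8 mm thick (y -4..4), 50 mm high (z 0..50), about 90 g, starting on its long edge in the stand. Origin: middle of its lower edge. +x points to the frosted end, +y out of the label face, +z to the notched edge. x below 13 mm is clear pale blue glass (not to be gripped); x 13..45 mm is frosted white, with a 24 x 26 mm orange label on the +y face only
- slide_mid (a point): middle of the slide (0, 0, 25 mm in the slide's frame)
- slide_grip (a point): a good gripping point in the frosted end, between its faces (28, 0, 40 mm in the slide's frame)
- slide_notch (a point): middle of the square notch, 10 mm on a side, cut from the upper corner of the frosted end (40, 0, 45 mm in the slide's frame). Looking straight at the label face with the notch at the top, the frosted end is on the left
- stand: dark wooden stand, fixed, 120 x 52 x 30 mm (x, y, z), origin at the centre of its underside. The slide stands in a slot along x, 11 mm wide and 12 mm deep, open at both ends, floor 18 mm above the surface; so 38 mm of the slide shows, top edge 68 mm above the surface. At the start the slide's axes are parallel to the stand's
- spoon_rest: loose green plastic spoon rest: a round dish 112 mm across at the rim and 16 mm high with a 24 mm wide tongue reaching to 110 mm along +x. Origin: centre of the underside of the round dish
- coffee_jar: glass coffee jar with a red lid, 84 mm across, 150 mm tall, loose; origin at the centre of its underside
- mug: stainless mug, 80 mm across, 90 mm tall, handle to its +y, loose; origin at the centre of its underside
- bowl: small white ceramic bowl, 110 mm across, 50 mm tall, loose; origin at the centre of its underside
- canister: white push-top dispenser canister, 80 mm across, 140 mm tall, loose; origin at the centre of its underside
- sugar_tin: yellow sugar tin, 72 mm across, 100 mm tall, loose; origin at the centre of its underside
- teaspoon: black-handled teaspoon, 150 mm long, lying along its x, loose; origin at its middle, underside
Not all that is in view belongs to the job. Of the things like the slide, leave any that is yellow; of the rest the larger one is meant. Of the things that look like the spoon_rest, the smaller one is meant.

How it is judged:
On the way:
1. the slide is lifted clear of the stand, held by its frosted end (contact force between the fingers and slide above 0.5 N and x of the grasp point in the frame of slide above 0.013 m and height (world z) of slide_mid above 0.075 m and contact force between slide and stand below 0.1 N), for 0.2 s.
At the end, for the whole second after the job is handed in: slide held by the frosted end, label normal within 54 degrees of straight up, long edges within 18 degrees of level, its middle within 40 mm of the axis of the spoon rest's dish and 90 to 220 mm above the surface, at rest, touching neither spoon rest nor stand (contact force between the fingers and slide above 0.5 N and x of the grasp point in the frame of slide above 0.013 m and angle between slide's own y axis and vertical below 0.94 rad and angle between slide's own x axis and vertical between 1.25 and 1.89 rad and horizontal distance between slide_mid and spoon_rest below 0.04 m and height (world z) of slide_mid between 0.09 and 0.22 m and linear speed of slide below 0.03 m/s and angular speed of slide below 0.3 rad/s and contact force between slide and spoon_rest below 0.1 N and contact force between slide and stand below 0.1 N); the arm keeps its last pose, push and grip.
It fails at once if the fingers squeeze the slide with more than 65 N (contact force between the fingers and slide above 130 N).
It fails at once if the slide is gripped by its clear end (contact force between the fingers and slide above 2 N and x of the grasp point in the frame of slide below 0.008 m).
It fails at once if the spoon rest is shifted more than 15 mm (distance of spoon_rest from where it was at the start of the episode above 0.015 m).
It fails at once if another thing is shifted more than 20 mm (distance of any of coffee_jar, mug, bowl, canister, sugar_tin, teaspoon from where it was at the start of the episode above 0.02 m).
It fails at once if the slide knocks against another thing (contact force between slide and coffee_jar above 1 N or contact force between slide and mug above 1 N or contact force between slide and bowl above 1 N or contact force between slide and canister above 1 N or contact force between slide and sugar_tin above 1 N or contact force between slide and teaspoon above 1 N or contact force between slide and spoon_rest above 1 N).
It also fails if it takes over 43 s, if anything falls off the work surface, if the arm or the gripper's body presses on something with over 40 N, if the wrist force passes 120 N, or if a joint passes its speed limit or range.

## Robot

A 6-joint arm with a two-finger parallel gripper is mounted at the origin on the work surface. World frame = base frame: x ahead of the robot, y to its left, z up, the work surface at z = 0. Lengths are in m, angles in rad, forces in N, time in s.
With the tool pointing down it reaches from about 0.375 to 0.9 m from the base axis. Payload 3.1 kg.
Tool frame: the origin (TCP) lies at the very end of the fingers, on their centre line; the grasp point (between the pads) lies 19 mm behind it; z points along the fingers, y is the line along which they close (so a half turn about z gives the same grasp; the last joint's range is limited). The gripper opens to 87 mm and grips with 3 to 60 N. Pads are 19 mm wide; open, the fingers measure 117 mm over their backs; the gripper's body (75 mm by 190 mm) begins 51 mm behind the grasp point.
Start: joints at [0.96, 0.527, 1.433, -0, 1.181, -0.178], TCP at [0.262, 0.567, 0.223] pointing down, gripper open.
Joint ranges: [-3.08, 3.08], [-0.75, 2.2], [0.22, 2.44], [-1.43, 4.57], [0, 2.65], [-2.85, 2.85]. Speed limits (rad/s): [2.79, 2.79, 3.14, 3.14, 3.14, 3.14].

## Interface

Orientations are given as a unit quaternion [x, y, z, w].
In Python, from rig import robot gives the robot as it stands. The module is installed in compiled form; this text tells all that it offers.
- The arm moves only by the tool servo_tool, never from a script. Its argument "rows" is one flat list of numbers, 5 for each row, row after row: the closure, from -1 (fully open) to 1 (shut), so that 0 is half open, then the shift along the tool's x, y, z in m, then the turn about the tool's z in degrees. A call has 1 to 5 rows; each row shifts and turns the commanded pose from where the row before left it, along the tool's axes as they then stand; what a row does not reach is not made up. A row lasts 1/12 s, in which the tool goes at most 41.7 mm and 7.16 degrees, less where a joint would pass 70% of its speed; a pose out of reach is approached as far as the arm can. A call with a gripper value outside its range is refused whole. The fingers move at their own pace and stop on an object; "newtons" is the grip in N (left out, the last holds). Time passes only in rows, so rows that do not move let the fingers close. It gives the time, the measured TCP pose, the force, the opening and the grip force at its end, in the units of the state.
- robot.get_obs(): the state, without advancing time (a new reading comes with each control period).
- robot.camera(name): name is "scene" or "side" or "wrist"; returns a dict with "pixels" (480x640x3 uint8, red, green, blue), "intrinsics" (3x3 intrinsics, pixels), "rvec" (rotation vector, rad) and "tvec" (3), from world to camera coordinates, as OpenCV has them; the wrist camera has in their place "mount" (4x4, takes a point from camera to tool coordinates, whose origin is the TCP and whose axes are the flange's). Camera axes: x right, y down, z forward; pixel columns grow to the right and rows downward; lengths in m; the calibration is good to about 2 mm. The wrist camera is an equidistant fisheye: a pixel r from the principal point sees the ray r / f radians off the axis. A picture is of the moment at which its call begins: read the wrist's pose just before it. There is no depth.
- robot.hand_in(): hands the job in; it is judged then, once.
Trained networks look in a picture, given as the dict that the camera call returned (one of the last four; its "shot" number tells which), for a name from the list of things; names that differ only in an ending like _2 or _b are one class to them, and where a whole thing is asked for, a point or a joint stands for the part that bears it (a point fixed in the world has none). Each returns a list of dicts, best first, with "score" (0 to 1); they miss things now and then, are a little off and sometimes report something else, mostly with a low value. They report only what shows in the picture. A call takes as long as a camera call. They do not tell look-alikes from the thing itself.
- robot.spot_in(picture, query): "at" ([x, y, z] in m, in world coordinates, good to about 4 mm: the middle of the surface that is visible of it).
- robot.outline_of(picture, query): "region" (480x640 bool, what is visible of it).
- robot.place_of(picture, query): "at" ([x, y, z] in m, in world coordinates, good to about 4 mm: a listed point, or the origin of a listed thing).
The state is a dict: "time": time; "q": joint angles; "joint_velocities": joint speeds; "joint_torque": joint torques, N m; "position": TCP position; "tool_rot": TCP orientation; "ft_force": force on the tool from outside, world axes, zero at the start; "moment": the same for the moment, N m; "grip_width": finger opening in m; "grip_force": force on a finger pad.
Only numpy, scipy, OpenCV 4.12 (cv2) and the standard library are available. Lean on these libraries where they do the work, as an engineer would, in place of code of your own. Each camera call takes 0.05 s, during which the arm holds its last target. There are 200 camera calls.

## Working session

There is one attempt and no reset: what is moved stays moved. The work goes in short steps, Python scripts to look and compute and a tool call to move; the robot and the scene stay as the last step left them, time stands still between calls to the robot, and variables do not carry over. Pictures are saved under pics/ and viewed, at most 10 in all, crops included, and the job is handed in when it is done.

Besides the shell and the picture viewer there is one more tool, called as name(argument=value, ...) on one line, values as JSON. servo_tool: Moves the arm, as the interface text tells. Its arguments: {"type":"object","properties":{"rows":{"type":"array","items":{"type":"number"}},"newtons":{"type":"number"}},"required":["rows"]}

```bash
mkdir -p pics; cat > look.py <<'E'
from rig import robot
import cv2, numpy as np
def snap(cam,fn):
    p=robot.camera(cam); cv2.imwrite('pics/'+fn,p['pixels'][:,:,::-1]); return p
E
python3 - <<'E'
from look import *
for c in ['scene','side']:
    p=snap(c,c+'1.png')
    for q in ['slide','stand','spoon_rest','slide_grip','slide_notch','slide_mid','coffee_jar','mug','bowl','canister','sugar_tin','teaspoon']:
        print(c,q,[(np.round(d['at'],3).tolist(),round(d['score'],2)) for d in robot.place_of(p,q)][:4])
o=robot.get_obs();print(o['time'],o['position'],o['tool_rot'],o['grip_width'])
E
```

```text
scene slide [([0.498, -0.163, 0.016], 0.89), ([0.387, -0.17, -0.002], 0.73), ([0.435, -0.308, 0.001], 0.63), ([0.74, 0.133, -0.001], 0.37)]
scene stand [([0.493, -0.16, -0.003], 0.65)]
scene spoon_rest [([0.26, 0.199, 0.001], 0.82), ([0.549, 0.132, 0.002], 0.67)]
scene slide_grip [([0.461, -0.333, 0.04], 0.87), ([0.513, -0.196, 0.054], 0.61), ([0.37, -0.156, 0.028], 0.51)]
scene slide_notch [([0.51, -0.203, 0.06], 0.79), ([0.468, -0.332, 0.048], 0.68), ([0.368, -0.146, 0.037], 0.5)]
scene slide_mid [([0.432, -0.314, 0.023], 0.61), ([0.5, -0.162, 0.045], 0.6), ([0.386, -0.175, 0.019], 0.54)]
scene coffee_jar [([0.551, 0.13, -0.0], 0.64), ([0.704, 0.302, 0.001], 0.59)]
scene mug [([0.74, 0.134, 0.0], 0.64), ([0.447, -0.437, -0.004], 0.27)]
scene bowl [([0.748, -0.098, 0.003], 0.56)]
scene canister [([0.704, -0.328, -0.001], 0.95)]
scene sugar_tin [([0.447, -0.438, 0.003], 0.6)]
scene teaspoon [([0.479, 0.446, 0.001], 0.82)]
side slide [([0.435, -0.313, -0.001], 0.83), ([0.382, -0.174, 0.002], 0.81), ([0.499, -0.166, 0.017], 0.67)]
side stand [([0.496, -0.16, -0.001], 0.66), ([0.705, -0
[... 282 characters left out ...]
, 0.133, 0.001], 0.59)]
side slide_notch [([0.47, -0.33, 0.047], 0.91), ([0.516, -0.202, 0.06], 0.68), ([0.373, -0.145, 0.037], 0.59)]
side slide_mid [([0.501, -0.163, 0.048], 0.97), ([0.428, -0.312, 0.025], 0.8), ([0.387, -0.17, 0.018], 0.65)]
side coffee_jar [([0.703, 0.306, -0.0], 0.9), ([0.553, 0.132, 0.0], 0.68), ([0.499, -0.168, 0.046], 0.61)]
side mug [([0.737, 0.134, -0.002], 0.7)]
side bowl []
side canister [([0.703, -0.321, 0.0], 0.97)]
side sugar_tin [([0.452, -0.44, 0.003], 0.78), ([0.739, 0.135, -0.001], 0.52)]
side teaspoon [([0.476, 0.443, 0.003], 0.51)]
1.3 [0.2621105  0.56737194 0.22256913] [ 2.14717749e-01  9.76676143e-01 -1.80996980e-06  8.31766101e-06] 0.08695950768931972
```

View pics/scene1.png

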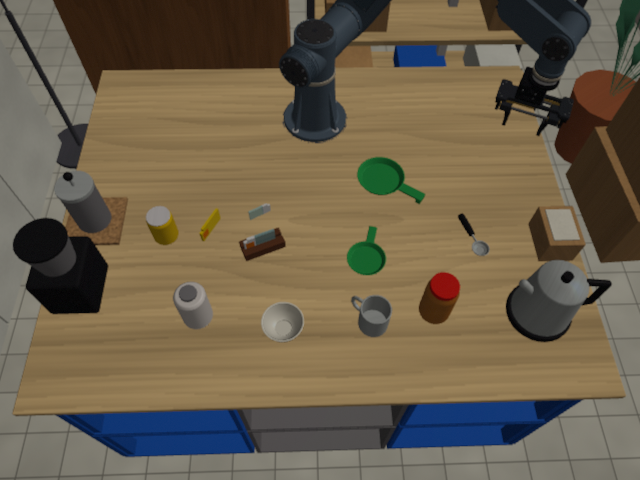

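View pics/side1.png

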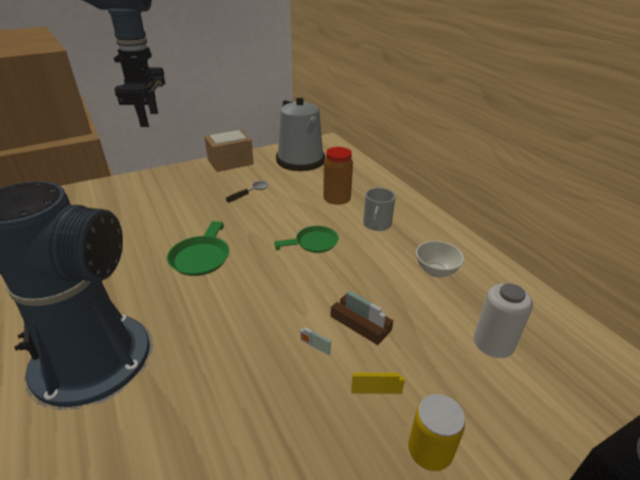

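The scene picture shows the meant slide in the stand at about (262,240), with its frosted end to the left. The small loose slide is at (260,211) and the yellow one at (210,224). The smaller spoon rest is at (367,258).

The moves only shift the tool and turn it about its own z, so I can't tip the slide in hand. I'll set it on the bench, topple it label up, then regrip it edge to edge at the frosted end. Approaching now.

servo_tool(rows=[-1,-0.027,-0.0292,0,0,-1,-0.027,-0.0292,0,0,-1,-0.027,-0.0292,0,0,-1,-0.027,-0.0292,0,0,-1,-0.027,-0.0292,0,0], newtons=35)

```text
time: 1.72
position: [0.3236, 0.3767, 0.2227]
tool_rot: [0.214, 0.977, 0.0, 0.0]
ft_force: [0.5, -0.6, -0.3]
grip_width: 0.0872
grip_force: 0.0
```

servo_tool(rows=[-1,-0.027,-0.0292,0,0,-1,-0.027,-0.0292,0,0,-1,-0.027,-0.0292,0,0,-1,-0.027,-0.0292,0,0,-1,-0.027,-0.0292,0,0])

```text
time: 2.13
position: [0.3851, 0.1874, 0.2229]
tool_rot: [0.214, 0.977, 0.0, 0.001]
ft_force: [1.1, -0.4, -0.1]
grip_width: 0.0874
grip_force: 0.0
```

servo_tool(rows=[-1,-0.027,-0.0292,0,0,-1,-0.027,-0.0292,0,0,-1,-0.027,-0.0292,0,0,-1,-0.027,-0.0292,0,0,-1,-0.027,-0.0292,0,0])

```text
time: 2.55
position: [0.4464, -0.0022, 0.2229]
tool_rot: [0.215, 0.977, 0.0, 0.0]
ft_force: [1.1, -0.3, -0.3]
grip_width: 0.0871
grip_force: 0.0
```

servo_tool(rows=[-1,-0.027,-0.0292,0,0,-1,-0.027,-0.0292,0,0,-1,-0.027,-0.0292,0,0,-1,-0.027,-0.0292,0,0,-1,0,0,0,7])

```text
time: 2.97
position: [0.4992, -0.1596, 0.2233]
tool_rot: [0.277, 0.961, -0.002, 0.004]
ft_force: [0.2, 0.2, 0.2]
grip_width: 0.0873
grip_force: 0.0
```

servo_tool(rows=[-1,0,0,0,7,-1,0,0,0,7,-1,0,0,0,7,-1,0,0,0,7,-1,0,0,0,7])

```text
time: 3.38
position: [0.4952, -0.1516, 0.2226]
tool_rot: [0.553, 0.833, 0.0, 0.0]
ft_force: [-1.2, 0.1, -0.1]
grip_width: 0.087
grip_force: 0.0
```

servo_tool(rows=[-1,0,0,0,4,-1,0,0,0,0])

```text
time: 3.55
position: [0.4952, -0.1515, 0.2227]
tool_rot: [0.58, 0.815, 0.0, 0.0]
ft_force: [-0.1, 0.2, 0.2]
grip_width: 0.087
grip_force: 0.0
```

```bash
cat >> look.py <<'E'
from scipy.spatial.transform import Rotation as Rn
def wproj(p,o,P):  # world points -> wrist pixels
    T=np.eye(4);T[:3,:3]=Rn.from_quat(o['tool_rot']).as_matrix();T[:3,3]=o['position']
    M=np.linalg.inv(T@p['mount']); c=np.asarray(P)@M[:3,:3].T+M[:3,3]
    K=p['intrinsics']; th=np.arctan2(np.hypot(c[:,0],c[:,1]),c[:,2]); ph=np.arctan2(c[:,1],c[:,0])
    return np.c_[K[0,2]+K[0,0]*th*np.cos(ph),K[1,2]+K[1,1]*th*np.sin(ph)]
def wray(p,o,uv,z):  # wrist pixels -> world points at height z
    T=np.eye(4);T[:3,:3]=Rn.from_quat(o['tool_rot']).as_matrix();T[:3,3]=o['position']; C=T@p['mount']
    K=p['intrinsics']; d=(np.asarray(uv,float)-K[:2,2])/[K[0,0],K[1,1]]; th=np.linalg.norm(d,axis=1,keepdims=True)
    r=np.c_[d/th*np.sin(th),np.cos(th)]@C[:3,:3].T
    return C[:3,3]+r*((z-C[2,3])/r[:,2:])
E
python3 - <<'E'
from look import *
o=robot.get_obs(); p=snap('wrist','w1.png')
R=Rn.from_quat(o['tool_rot']).as_matrix();print(o['time'],o['position'],R.round(3).tolist())
for q in ['slide','stand','slide_grip','slide_notch','slide_mid','spoon_rest']:
    print(q,[(np.round(d['at'],4).tolist(),round(d['score'],2)) for d in robot.place_of(p,q)][:4])
E
```

```text
3.55 [ 0.49518302 -0.15146977  0.22265066] [[-0.328, 0.945, 0.0], [0.945, 0.328, -0.0], [-0.0, 0.0, -1.0]]
slide [([0.4988, -0.1687, 0.0198], 0.89), ([0.4319, -0.3161, -0.0024], 0.63), ([0.3886, -0.172, 0.0031], 0.57), ([0.7378, 0.1361, 0.0022], 0.16)]
stand [([0.4978, -0.1585, 0.0029], 0.7)]
slide_grip [([0.4602, -0.3246, 0.0388], 0.88), ([0.5134, -0.1922, 0.0577], 0.87), ([0.3757, -0.1563, 0.0291], 0.77)]
slide_notch [([0.3668, -0.1449, 0.0333], 0.93), ([0.5125, -0.2029, 0.0626], 0.58)]
slide_mid [([0.4989, -0.1678, 0.0436], 0.9), ([0.3868, -0.1687, 0.0166], 0.9), ([0.4356, -0.3128, 0.0226], 0.83), ([0.5103, -0.1906, 0.0585], 0.71)]
spoon_rest []
```

View pics/w1.png

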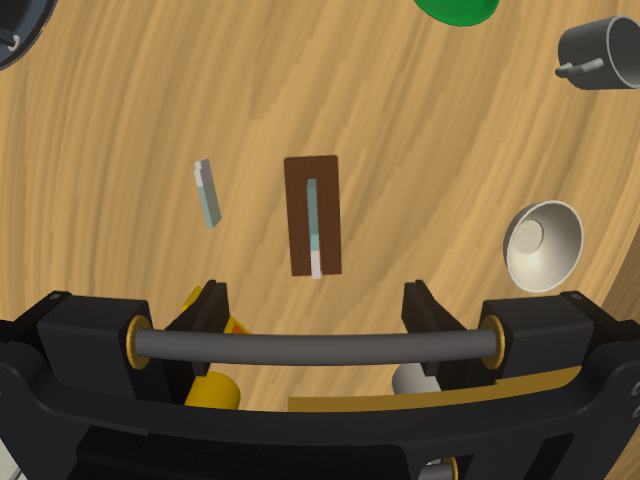

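The wrist picture shows the stand with corners at about (285,157) and (341,274). The slide's top edge runs from the clear end at (312,180) to the frosted end at (316,277). I'll turn those pixels into world positions.

```bash
python3 - <<'E'
from look import *
o=robot.get_obs(); p=robot.camera('wrist')
a=wray(p,o,[(312.5,180),(316,277)],.068); print(a.round(4))
s=wray(p,o,[(285,157),(337,155),(341,273),(292,275)],.03); print(s.round(4), s.mean(0))
for r in robot.outline_of(p,'slide')[:4]:
    m=r['region']; print(r['score'],cv2.fitLine(np.argwhere(m)[:,::-1].astype(np.float32),cv2.DIST_HUBER,0,.01,.01).ravel(),m.sum())
d=lambda v:np.degrees(np.arctan2(v[1],v[0]))
print('yaw slide',d(a[1]-a[0]),'stand',d(s[3]-s[0]),d(s[2]-s[1]))
E
```

```text
[[ 0.4813 -0.1185  0.068 ]
 [ 0.514  -0.2025  0.068 ]]
[[ 0.451  -0.1115  0.03  ]
 [ 0.497  -0.0935  0.03  ]
 [ 0.5426 -0.2054  0.03  ]
 [ 0.4954 -0.2243  0.03  ]] [ 0.49646131 -0.15866834  0.03      ]
0.95 [  0.8227754   0.5683666 222.17682   317.49197  ] 453
0.87 [4.8272870e-02 9.9883419e-01 3.1355762e+02 2.2805263e+02] 911
0.84 [1.8703005e-01 9.8235422e-01 2.0741319e+02 1.9290024e+02] 1136
yaw slide -68.7675906795563 stand -68.50913201649207 -67.85473215616645
```

servo_tool(rows=[-1,0,0,0,-2.4,-1,-0.039,0,0,0,-1,0,0,0.04,0,-1,0,0,0.04,0,-1,0,0,0.03,0])

```text
time: 4.42
position: [0.5091, -0.188, 0.1107]
tool_rot: [0.562, 0.827, -0.0, -0.0]
ft_force: [0.6, -0.2, -1.0]
grip_width: 0.087
grip_force: 0.0
```

```bash
python3 - <<'E'
from look import *
o=robot.get_obs(); p=snap('wrist','w2.png')
R=Rn.from_quat(o['tool_rot']).as_matrix();print(o['time'],o['position'],R.round(3).tolist())
for q in ['slide_grip','slide_mid','slide_notch']:
    print(q,[(np.round(d['at'],4).tolist(),round(d['score'],2)) for d in robot.place_of(p,q)][:3])
E
```

```text
4.4167 [ 0.50914761 -0.18801692  0.11071403] [[-0.368, 0.93, -0.0], [0.93, 0.368, 0.0], [0.0, -0.0, -1.0]]
slide_grip [([0.3747, -0.1545, 0.0296], 0.94), ([0.5118, -0.1907, 0.0538], 0.71), ([0.4602, -0.3213, 0.0428], 0.6)]
slide_mid [([0.3855, -0.169, 0.0161], 0.7), ([0.4973, -0.1634, 0.042], 0.65)]
slide_notch [([0.4701, -0.3315, 0.0438], 0.89), ([0.3666, -0.1442, 0.033], 0.81), ([0.5144, -0.202, 0.0629], 0.69)]
```

View pics/w2.png

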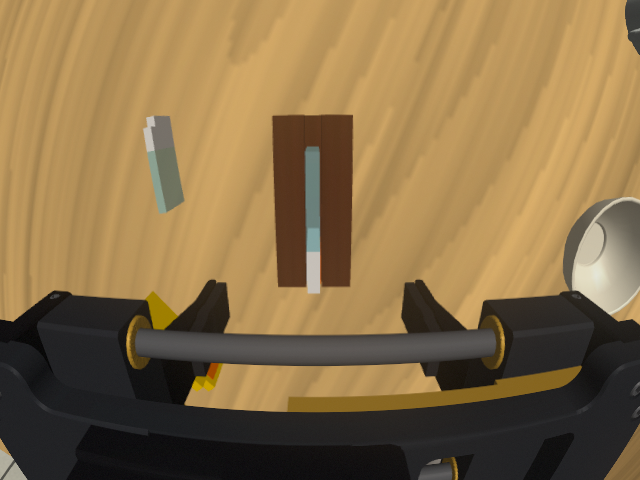

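The tool is aligned, with the slide vertical in the image at x≈313 midway between the fingers. Descending and gripping.

servo_tool(rows=[-1,0,0,0.036,0,-1,0,0,0.036,0,-0.2,0,0,0,0,0.4,0,0,0,0,0.7,0,0,0,0], newtons=25)

```text
time: 5.03
position: [0.5113, -0.1886, 0.0432]
tool_rot: [0.562, 0.827, 0.0, 0.002]
ft_force: [0.9, -0.4, 0.8]
grip_width: 0.0741
grip_force: 0.0
```

servo_tool(rows=[1,0,0,0,0,1,0,0,0,0,1,0,0,0,0,1,0,0,0,0,1,0,0,0,0])

```text
time: 5.45
position: [0.5098, -0.1879, 0.0414]
tool_rot: [0.562, 0.827, 0.0, 0.001]
ft_force: [0.1, 0.1, 0.6]
grip_width: 0.0418
grip_force: 0.0
```

servo_tool(rows=[1,0,0,0,0,1,0,0,0,0,1,0,0,0,0,1,0,0,0,0,1,0,0,0,0])

```text
time: 5.87
position: [0.5093, -0.1877, 0.0404]
tool_rot: [0.562, 0.827, -0.0, -0.0]
ft_force: [-0.9, -0.4, -0.7]
grip_width: 0.0085
grip_force: 0.6
```

servo_tool(rows=[1,0,0,0,0,1,0,0,0,0])

```text
time: 6.03
position: [0.5091, -0.1877, 0.0404]
tool_rot: [0.562, 0.827, -0.0, -0.0]
ft_force: [-1.7, -0.2, -1.0]
grip_width: 0.0079
grip_force: 25.0
```

servo_tool(rows=[1,0,0,-0.02,0,1,0,0,-0.02,0,1,0,0,-0.02,0,1,0,0,-0.02,0,1,0,0,0,0], newtons=35)

```text
time: 6.45
position: [0.5117, -0.1888, 0.1238]
tool_rot: [0.562, 0.827, 0.0, 0.004]
ft_force: [0.2, -1.0, -0.9]
grip_width: 0.0079
grip_force: 35.0
```

servo_tool(rows=[1,0,0,0,0,1,0,0,0,0,1,0,0,0,0,1,0,0,0,0])

```text
time: 6.78
position: [0.5086, -0.1872, 0.1192]
tool_rot: [0.562, 0.827, -0.0, -0.001]
ft_force: [-0.5, 0.2, -1.1]
grip_width: 0.0077
grip_force: 35.0
```

servo_tool(rows=[1,0.0316,0.017,0,0,1,0.0316,0.017,0,0,1,0.0316,0.017,0,0,1,0.0316,0.017,0,0,1,0.0316,0.017,0,0])

```text
time: 7.2
position: [0.5297, -0.0079, 0.1195]
tool_rot: [0.562, 0.827, -0.0, -0.001]
ft_force: [0.7, -0.7, -0.7]
grip_width: 0.0081
grip_force: 35.0
```

servo_tool(rows=[1,0,0,0.025,0,1,0,0,0.025,0,1,0,0,0.015,0,1,0,0,0,0,1,0,0,0,0])

```text
time: 7.62
position: [0.5293, -0.0092, 0.0543]
tool_rot: [0.562, 0.827, -0.001, -0.002]
ft_force: [0.4, 0.0, -0.6]
grip_width: 0.0078
grip_force: 35.0
```

```bash
python3 - <<'E'
from look import *
o=robot.get_obs(); p=snap('side','s2.png'); w=snap('wrist','w3.png')
print(o['time'],o['position'])
c=p['pixels'][150:400,200:500]; c=cv2.resize(c,None,fx=1.6,fy=1.6)
c=np.hstack([c,np.zeros((400,1,3),np.uint8),cv2.resize(w['pixels'][80:400,200:440],(300,400))])
cv2.imwrite('pics/m1.png',c[:,:,::-1])
for q in ['slide_grip','slide_mid','slide_notch']:
    print(q,[(np.round(d['at'],4).tolist(),round(d['score'],2)) for d in robot.place_of(p,q)][:4])
E
```

```text
7.6167 [ 0.52934989 -0.00923569  0.0542791 ]
slide_grip [([0.3683, -0.1546, 0.0288], 0.89), ([0.4609, -0.3257, 0.0394], 0.85), ([0.5355, -0.0127, 0.0758], 0.49), ([0.5498, 0.1357, -0.001], 0.33)]
slide_mid [([0.3887, -0.1697, 0.0196], 0.81), ([0.521, 0.0137, 0.0612], 0.63), ([0.4327, -0.3125, 0.0258], 0.62)]
slide_notch [([0.468, -0.3327, 0.0481], 0.75), ([0.5346, -0.0238, 0.0754], 0.67), ([0.3735, -0.1463, 0.0348], 0.65)]
```

View pics/m1.png

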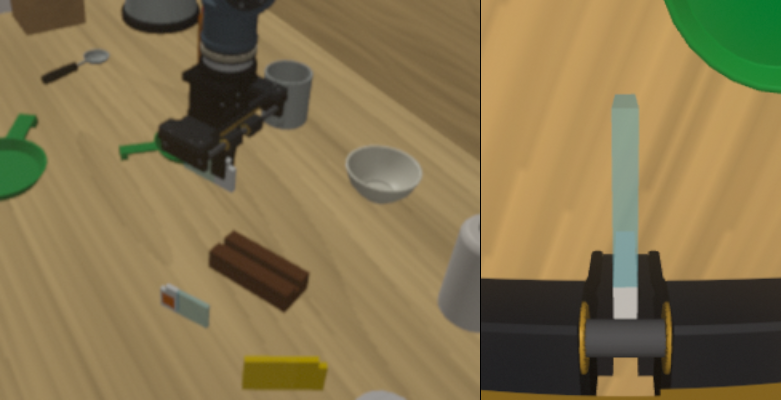

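The left crop shows the stand empty and the slide in the gripper. The right (wrist) crop shows it straight in the fingers, with the dish rim well clear. Lowering it to the bench.

servo_tool(rows=[1,0,0,0.016,0,1,0,0,0.01,0,1,0,0,0.004,0,1,0,0,0,0,1,0,0,0,0])

```text
time: 8.28
position: [0.5302, -0.0095, 0.0255]
tool_rot: [0.562, 0.827, -0.0, -0.0]
ft_force: [0.6, -0.1, -1.6]
grip_width: 0.0076
grip_force: 35.0
```

servo_tool(rows=[1,0,0,0.0015,0,1,0,0,0,0,1,0,0,0,0])

```text
time: 8.53
position: [0.5305, -0.0095, 0.0243]
tool_rot: [0.562, 0.827, 0.0, 0.0]
ft_force: [-0.1, 0.5, -1.2]
grip_width: 0.0077
grip_force: 35.0
```

servo_tool(rows=[1,0,0,0.0018,0,1,0,0,0,0,0.8,0,0,0,0,0.6,0,0,0,0,0.2,0,0,0,0])

```text
time: 8.95
position: [0.5303, -0.0095, 0.0223]
tool_rot: [0.562, 0.827, -0.0, 0.0]
ft_force: [-0.3, 0.0, -0.6]
grip_width: 0.0153
grip_force: 0.0
```

servo_tool(rows=[-0.3,0,0,0,0,-1,0,0,0,0,-1,0,0,0,0,-1,0,0,0,0,-1,0,0,0,0])

```text
time: 9.37
position: [0.5303, -0.0095, 0.0223]
tool_rot: [0.562, 0.827, -0.0, 0.0]
ft_force: [-0.0, -0.8, -0.2]
grip_width: 0.0472
grip_force: 0.0
```

servo_tool(rows=[-1,0,0,-0.012,0,-1,0,0,0,0,-1,0,0,0,0,-1,0,0,0,0,-1,0,0,0,0])

```text
time: 9.78
position: [0.5301, -0.0095, 0.0339]
tool_rot: [0.562, 0.827, -0.0, -0.0]
ft_force: [-0.5, -0.4, -0.1]
grip_width: 0.0803
grip_force: 0.0
```

```bash
python3 - <<'E'
from look import *
o=robot.get_obs(); w=snap('wrist','w4.png')
print(o['time'],o['position'],o['grip_width'])
E
```

```text
9.7833 [ 0.53012699 -0.0094597   0.03393992] 0.08030720369036415
```

View pics/w4.png

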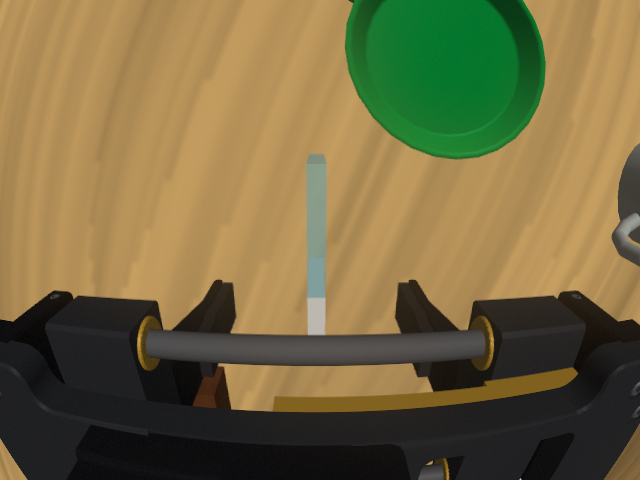

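The slide stands upright between the open fingers at image x≈316. I'll push its label face slowly toward -y of the tool to topple it.

servo_tool(rows=[-1,0.009,0,-0.002,0,-1,0,-0.015,0,0,-1,0,-0.012,0,0,-1,0,-0.004,0,0,-1,0,-0.003,0,0])

```text
time: 10.25
position: [0.4946, -0.0133, 0.0362]
tool_rot: [0.562, 0.827, -0.0, -0.0]
ft_force: [0.2, -0.2, -0.4]
grip_width: 0.0866
grip_force: 0.0
```

servo_tool(rows=[-1,0,-0.003,0,0,-1,0,-0.003,0,0,-1,0,-0.003,0,0,-1,0,-0.003,0,0,-1,0,-0.003,0,0])

```text
time: 10.67
position: [0.4815, -0.0193, 0.0363]
tool_rot: [0.562, 0.827, 0.0, 0.0]
ft_force: [-0.5, -0.5, -0.1]
grip_width: 0.0874
grip_force: 0.0
```

servo_tool(rows=[-1,0,-0.002,0,0,-1,0,0,0,0,-1,0,0,0,0,-1,0,0,0,0,-1,0,0,0,0])

```text
time: 11.08
position: [0.4798, -0.0199, 0.0363]
tool_rot: [0.562, 0.827, 0.0, 0.0]
ft_force: [0.7, -0.1, -0.4]
grip_width: 0.0868
grip_force: 0.0
```

```bash
python3 - <<'E'
from look import *
o=robot.get_obs(); w=snap('wrist','w5.png')
print(o['time'],o['position'],o['grip_width'])
E
```

```text
11.0833 [ 0.47980388 -0.01993338  0.03625671] 0.08682213342974947
```

View pics/w5.png

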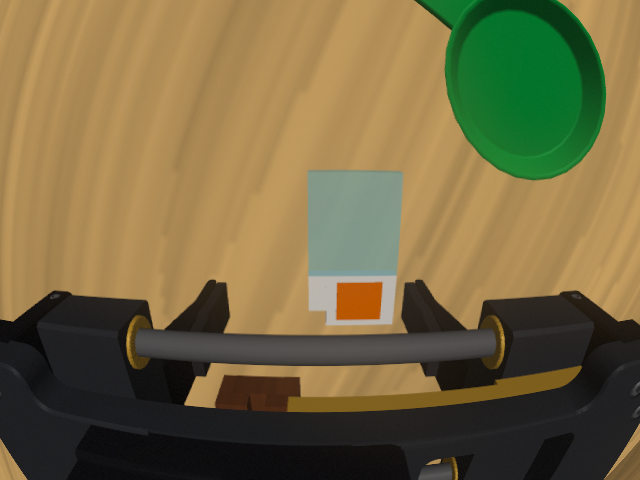

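The slide now lies flat with the orange label up. Its corners are at about (308,171), (403,171) and (392,324), and the notch is at (317,317).

```bash
python3 - <<'E'
from look import *
o=robot.get_obs(); p=robot.camera('wrist')
a=wray(p,o,[(308,171),(403,171),(392,324),(327,324),(308,276),(397,276)],.008)
R=Rn.from_quat(o['tool_rot']).as_matrix(); print(((a-o['position'])@R).round(4))
for c in ['scene','side']:
    q=robot.camera(c); print([(np.round(d['at'],4).tolist(),round(d['score'],2)) for d in robot.place_of(q,'spoon_rest')][:3])
E
```

```text
[[ 0.0596 -0.0038  0.0283]
 [ 0.0603  0.0457  0.0283]
 [-0.0305  0.0461  0.0283]
 [-0.0297  0.007   0.0283]
 [ 0.0014 -0.004   0.0283]
 [ 0.0011  0.0463  0.0283]]
[([0.2638, 0.1975, -0.002], 0.76), ([0.55, 0.134, 0.0004], 0.71)]
[([0.2575, 0.1981, -0.0019], 0.6), ([0.5518, 0.1354, -0.0007], 0.52), ([0.4943, 0.0032, 0.0073], 0.5)]
```

servo_tool(rows=[-1,-0.01,0.021,0,0,-1,0,0,0.015,0,-1,0,0,0.012,0,-1,0,0,0.004,0,-1,0,0,0,0], newtons=35)

```text
time: 11.8
position: [0.5018, -0.0212, 0.0043]
tool_rot: [0.562, 0.827, -0.0, -0.001]
ft_force: [-0.6, 0.0, -0.2]
grip_width: 0.0871
grip_force: 0.0
```

servo_tool(rows=[-0.3,0,0,0.0015,0,0.2,0,0,0,0,0.5,0,0,0,0,1,0,0,0,0,1,0,0,0,0])

```text
time: 12.22
position: [0.503, -0.0215, 0.0042]
tool_rot: [0.562, 0.827, 0.0, 0.0]
ft_force: [-0.4, 0.5, 0.5]
grip_width: 0.0615
grip_force: 0.0
```

servo_tool(rows=[1,0,0,0,0,1,0,0,0,0,1,0,0,0,0,1,0,0,0,0])

```text
time: 12.55
position: [0.503, -0.0215, 0.004]
tool_rot: [0.562, 0.827, 0.0, 0.0]
ft_force: [0.6, -0.2, 1.9]
grip_width: 0.0488
grip_force: 35.0
```

Gripped, but the tips only overlap half the slide's thickness. I'll ease off, go 2.5 mm lower and grip again.

servo_tool(rows=[-0.3,0,0,0,0,-0.3,0,0,0,0,-0.3,0,0,0.0025,0,-0.3,0,0,0,0,-0.3,0,0,0,0])

```text
time: 12.97
position: [0.5026, -0.0214, 0.0009]
tool_rot: [0.562, 0.827, -0.0, -0.0]
ft_force: [0.1, -0.7, 0.1]
grip_width: 0.0564
grip_force: 0.0
```

servo_tool(rows=[1,0,0,0,0,1,0,0,0,0,1,0,0,0,0,1,0,0,0,0,1,0,0,0,0], newtons=40)

```text
time: 13.38
position: [0.5028, -0.0215, 0.0012]
tool_rot: [0.562, 0.827, -0.0, -0.0]
ft_force: [0.7, -0.0, -1.3]
grip_width: 0.0499
grip_force: 40.0
```

servo_tool(rows=[1,0,0,-0.005,0,1,0,0,-0.01,0,1,0,0,-0.02,0,1,0,0,0,0,1,0,0,0,0])

```text
time: 13.8
position: [0.5038, -0.0217, 0.0376]
tool_rot: [0.562, 0.827, 0.001, 0.002]
ft_force: [0.2, 0.0, -0.9]
grip_width: 0.0493
grip_force: 40.0
```

```bash
python3 - <<'E'
from look import *
o=robot.get_obs(); w=snap('wrist','w6.png'); s=snap('side','s6.png')
c=np.hstack([cv2.resize(w['pixels'][120:400,180:460],(400,400)),cv2.resize(s['pixels'][180:320,250:390],(400,400),interpolation=cv2.INTER_CUBIC)])
cv2.imwrite('pics/m2.png',c[:,:,::-1])
print(o['time'],o['position'],o['grip_width'],o['grip_force'],o['q'])
E
```

```text
13.8 [ 0.50377304 -0.02170417  0.03762606] 0.04932872196708747 39.99903738498688 [-2.64996783e-01  6.77553095e-01  1.87623543e+00 -3.13361938e-05
  5.84529906e-01 -6.42107388e-01]
```

View pics/m2.png

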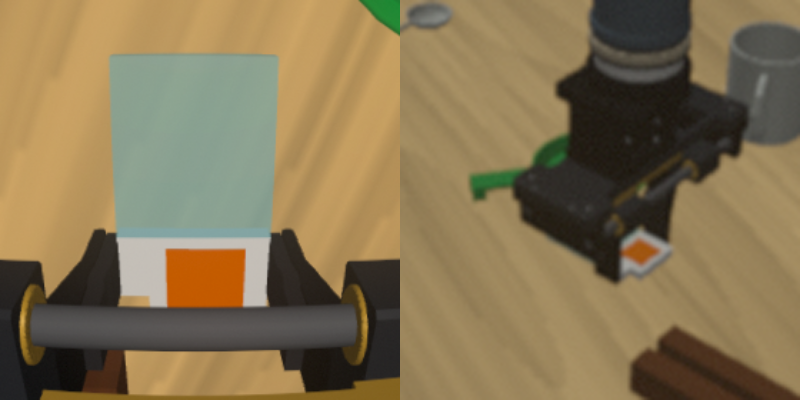

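The wrist crop shows the slide level in the gripper, edge to edge at the frosted end with the label up. Raising it and carrying it over the dish.

servo_tool(rows=[1,0,0,-0.02,0,1,0,0,-0.03,0,1,0,0,-0.03,0,1,0,0,-0.025,0,1,0,0,-0.013,0])

```text
time: 14.32
position: [0.5037, -0.0216, 0.1563]
tool_rot: [0.562, 0.827, 0.0, 0.001]
ft_force: [0.8, -0.1, -0.6]
grip_width: 0.0491
grip_force: 40.0
```

servo_tool(rows=[1,0.0125,0.0125,0,0,1,0.025,0.025,0,0,1,0.028,0.028,0,0,1,0.0235,0.0235,0,0,1,0.012,0.012,0,0])

```text
time: 14.73
position: [0.5603, 0.1128, 0.1535]
tool_rot: [0.561, 0.828, 0.001, -0.0]
ft_force: [0.6, -0.4, -1.9]
grip_width: 0.0492
grip_force: 40.0
```

servo_tool(rows=[1,0,0,0,0,1,0,0,0,0,1,0,0,0,0,1,0,0,0,0,1,0,0,0,0])

```text
time: 15.15
position: [0.5589, 0.1084, 0.154]
tool_rot: [0.563, 0.827, -0.0, -0.0]
ft_force: [-0.5, -0.9, -1.3]
grip_width: 0.0494
grip_force: 40.0
```

servo_tool(rows=[1,0,0,0,0,1,0,0,0,0,1,0,0,0,0,1,0,0,0,0,1,0,0,0,0])

```text
time: 15.57
position: [0.5595, 0.1095, 0.1544]
tool_rot: [0.562, 0.827, 0.0, 0.0]
ft_force: [0.1, -0.7, -1.5]
grip_width: 0.0495
grip_force: 40.0
```

```bash
python3 - <<'E'
from look import *
o=robot.get_obs(); w=snap('wrist','w7.png'); s=snap('side','s7.png')
c=np.hstack([cv2.resize(w['pixels'][80:400,160:480],(400,400)),cv2.resize(s['pixels'][120:280,230:390],(400,400),interpolation=cv2.INTER_CUBIC)])
cv2.imwrite('pics/m3.png',c[:,:,::-1])
print(o['time'],o['position'],o['grip_width'],o['grip_force'])
for q in ['slide_mid','spoon_rest']:
  for p in (w,s): print(q,[(np.round(d['at'],4).tolist(),round(d['score'],2)) for d in robot.place_of(p,q)][:4])
E
```

```text
15.5667 [0.55954432 0.10946449 0.1543588 ] 0.04951660692521659 39.999151825904846
slide_mid [([0.5514, 0.1327, 0.1567], 0.9), ([0.3832, -0.1712, 0.0186], 0.47)]
slide_mid [([0.4326, -0.3149, 0.0289], 0.85), ([0.55, 0.133, 0.1574], 0.7), ([0.384, -0.1708, 0.0159], 0.57), ([0.4769, 0.4474, 0.0011], 0.27)]
spoon_rest [([0.2608, 0.1972, -0.0008], 0.88)]
spoon_rest [([0.5504, 0.1332, -0.0027], 0.6), ([0.2566, 0.199, 0.0003], 0.56)]
```

View pics/m3.png

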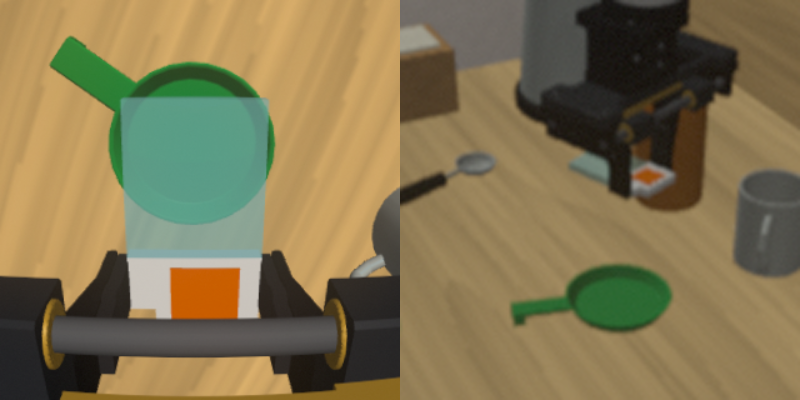

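The slide is level with its label up, and its middle measures (0.551, 0.133, 0.157), right over the dish at (0.550, 0.133). It is steady, so I'm handing in.

```bash
python3 -c "
from rig import robot
print(robot.hand_in())"
```

```text
the job is handed in; nothing more can be done
None
```

I handed the job in at about 16 s, with the slide held still by its frosted end, level and label up, about 15 cm above the middle of the smaller spoon rest, at 40 N grip; the judge returned no verdict.

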